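# Dust off a fan in its case and close the lid

### The job

Lay the larger of the two fans flat in the open case, setting it down gently so that nothing stands above the rim. Then press the cap of the duster can under the little shelf fully down, without jamming it hard or bumping the shelf or its stand, and let it spring back up; then close the case's lid completely. Leave the smaller fan, the screwdriver and the flask where they are.

Things in the scene. Friction and masses are not known exactly. Their poses are not given: they have to be found in the camera images.
- fan_center (a point): Centre (half-way up) of the larger fan: a black square axial fan with a wire guard on top, 60 x 60 mm and 38 mm high, about 90 to 180 g, lying flat on the bench, guard up (z axis up). Its x and y axes are square to its sides; grip it by two opposite sides. It can lie in either of two places, the smaller fan in the other.
- small_fan_center (a point): Centre of the smaller fan, of the same make, 40 x 40 mm and 28 mm high, loose. A bystander.
- case_in (a point): Centre of the inner floor of the fixed grey open case. z is up, x points to the hinged side, y runs along the hinge. The case is 110 mm (x) by 160 mm (y) outside and 55 mm high; inside 98 x 148 mm, walls 6 mm; the inner floor is 6 mm above the bench, the rim 49 mm above the inner floor.
- lid_hinge (a point): Mid-point of the lid's hinge line, 55 mm from the case's centre along its x axis and 55.5 mm above the bench; it turns with the lid. The lid is a flat grey panel without a knob, 110 mm from hinge to free edge, 160 mm wide, 8 mm thick; shut, its underside is level with the hinge line.
- lid (a joint): Lid angle in rad: 0 is shut, 1.57 upright, it stops at 1.9 leaning outwards. The hinge is stiff (0.14 N m of friction): the lid stays where it is left and can be pushed shut with shut fingers on its outer face, about 90 mm from the hinge. It starts open at 1.6 to 1.9.
- can_foot (a point): Bench-level point under the axis of the upright aluminium duster can (52 mm across), held in the cup of a fixed stand. z is up; x points into the stand, away from the open side from which the can is reached. The flat top of the can's white cap (36 mm across, on the axis) is 166 to 196 mm above this point, as the can was clamped: its height is not measured, find it by touch or sight.
- cap (a joint): How far the cap is pressed down, in m: 0 is up, 0.007 fully down. It is sprung: about 3 N starts it, 8 N holds it fully down, and it springs back by itself. The can is spoiled if it is pushed with more than 35 N.
- stand: The stand (same pose as can_foot), not to be bumped. A shelf with two red bins covers the can: underside 335 mm up, front edge (180 mm long) right above the can's axis, reaching 130 mm back (+x), so the cap must be pressed with the tool leaning back from the shelf, 30 to 40 degrees. Posts 120 mm behind the axis, 82 mm to each side. Base plate 6 mm thick, 50 mm to the front.
- can: The can's clamp in the bottom of the cup, with the can and cap it carries; it does not tell the can's height. The cap's small spout points along its -y axis, towards the case.
- driver: A screwdriver with a black handle, lying on the bench. A bystander.
- flask: A white flask with a black cap, 48 mm across and 110 mm high, standing on the bench; origin under its foot. A bystander.
- fan: The larger fan; origin in the middle of its underside.
Not all that is in view belongs to the job. Leave any red look-alike of the fan alone.

How it is judged:
On the way, in this order (a step that is already met when the one before it is completed fails the run):
1. the larger fan lies flat on the floor of the open case, let go, below the rim (z of fan_center in the frame of case_in between 0.012 and 0.025 m and horizontal distance between fan_center and case_in below 0.055 m and angle between fan_center's own z axis and vertical below 0.1 rad and contact force between the fingers and fan below 0.1 N and value of joint lid above 1.2 rad), for 0.2 s.
2. the can's cap is pressed down, past 5 of its 7 mm, with the fan in the case and the lid still open (z of fan_center in the frame of case_in between 0.012 and 0.025 m and horizontal distance between fan_center and case_in below 0.055 m and angle between fan_center's own z axis and vertical below 0.1 rad and value of joint cap above 0.005 m and value of joint lid above 1.2 rad), for 0.1 s.
3. the cap has sprung back up, the lid still open (z of fan_center in the frame of case_in between 0.012 and 0.025 m and horizontal distance between fan_center and case_in below 0.055 m and angle between fan_center's own z axis and vertical below 0.1 rad and value of joint cap below 0.0015 m and value of joint lid above 1.2 rad), for 0.1 s.
4. the lid is shut (value of joint lid below 0.05 rad), for 0.2 s.
At the end, for the whole second after the job is handed in: The larger fan lies flat (within 0.1 rad) and at rest on the case's floor, its centre within 55 mm of the middle and all of it below the rim; the lid is shut to within 0.05 rad; the can's cap is up again (within 1.5 mm) (z of fan_center in the frame of case_in between 0.012 and 0.025 m and horizontal distance between fan_center and case_in below 0.055 m and angle between fan_center's own z axis and vertical below 0.1 rad and value of joint lid below 0.05 rad and value of joint cap below 0.0015 m and linear speed of fan below 0.02 m/s); the robot touches nothing.
It fails at once if the can or its cap is pushed with more than 35 N (contact force between any of the fingers, the arm and can above 35 N).
It fails at once if the robot bumps the shelf or its stand (more than 4 N) (contact force between any of the fingers, the arm and stand above 4 N).
It fails at once if the fan is dropped or thrown (it moves faster than 0.5 m/s out of the fingers) (contact force between the fingers and fan below 0.05 N and linear speed of fan above 0.5 m/s).
It fails at once if the smaller fan, the screwdriver or the flask is moved by more than 25 mm (distance of any of small_fan_center, driver, flask from where it was at the start of the episode above 0.025 m).
It also fails if it takes over 67 s, if anything falls off the work surface, if the arm or the gripper's body presses on something with over 40 N, if the wrist force passes 120 N, or if a joint passes its speed limit or range.

### The arm

A 6-joint arm with a two-finger parallel gripper is mounted at the origin on the work surface. World frame = base frame: x ahead of the robot, y to its left, z up, the work surface at z = 0. Lengths are in m, angles in rad, forces in N, time in s.
With the tool pointing down it reaches from about 0.3 to 0.775 m from the base axis. Payload 14.6 kg.
Tool frame: the origin (TCP) lies on the centre line of the jaws, within the pads' length; the fingertips stand ctrl.tcp_to_tips ahead of it and the grasp point (between the pads) lies 2 mm behind it (ctrl.tcp_to_tips is the distance from the TCP to the fingertips, in m); z points along the fingers, y is the line along which they close (so a half turn about z gives the same grasp; the last joint's range is limited). The gripper opens to 94 mm and grips with 3 to 60 N. Pads are 16 mm wide; open, the fingers measure 119 mm over their backs; the gripper's body (75 mm by 177 mm) begins 78 mm behind the grasp point.
Start: joints at [-1.413, 0.3, 1.521, -0, 1.321, -0.067], TCP at [0.123, -0.536, 0.222] pointing down, gripper open.
Joint ranges: [-3.03, 3.03], [-0.79, 2.21], [0.23, 2.52], [-1.04, 4.18], [0, 3.07], [-2.55, 2.55]. Speed limits (rad/s): [2.22, 2.22, 2.57, 3.14, 3.14, 3.14].

### API

Orientations are given as [roll, pitch, yaw] about the fixed x, y, z axes, in that order (R = Rz(yaw) Ry(pitch) Rx(roll)).
In Python, from station import telemetry, viewer, hand_in, ctrl gives the robot as it stands.
- The arm moves only by the tool step_arm, never from a script. Its argument "plan" is a list of rows, each an object of numbers: "dx", "dy", "dz": the shift along the tool's x, y, z scaled (see below); "rx", "ry", "rz": the turn, a rotation vector about the tool's x, y, z scaled (see below); "claw": the closure, from 0 (fully open) to 1 (shut). In form: [{"dx": .., "dy": .., "dz": .., "rx": .., "ry": .., "rz": .., "claw": ..}, ...]. A call has 1 to 10 rows; each row shifts and turns the commanded pose from where the row before left it, along the tool's axes as they then stand; what a row does not reach is not made up. The controller multiplies each number of a shift by 0.1 m and each number of a turn by 90 degrees. A row lasts 1/10 s, in which the tool goes at most 50 mm and 8.59 degrees, less where a joint would pass 70% of its speed; a pose out of reach is approached as far as the arm can. A call with a number of a shift or a turn outside -1 to 1 is refused whole. A call with a gripper value outside its range is refused whole. The fingers move at their own pace and stop on an object; "grip_force" is the grip in N (left out, the last holds). Time passes only in rows, so rows that do not move let the fingers close. It gives the time, the measured TCP pose, the force, the opening and the grip force at its end, in the units of the state.
- telemetry.get_obs(): the state, without advancing time (a new reading comes with each control period).
- viewer.camera(name): name is "scene" or "side" or "wrist"; returns a dict with "img" (384x512x3 uint8, red, green, blue), "z_map" (384x512 float32, m along the optical axis (not along the pixel's ray), 0 where there is no reading), "fx", "fy", "cx", "cy" (pixels), "R" (3x3) and "t" (3): a world point X has camera coordinates R X + t; the wrist camera has in their place "tool_from_camera" (4x4, takes a point from camera to tool coordinates, whose origin is the TCP and whose axes are the flange's). Camera axes: x right, y down, z forward; pixel columns grow to the right and rows downward; lengths in m; the calibration is good to about 2 mm. A picture is of the moment at which its call begins: read the wrist's pose just before it.
- hand_in(): hands the job in; it is judged then, once.
Trained networks look in a picture, given as the dict that the camera call returned (one of the last four; its "shot" number tells which), for a name from the list of things; names that differ only in an ending like _2 or _b are one class to them, and where a whole thing is asked for, a point or a joint stands for the part that bears it (a point fixed in the world has none). Each returns a list of dicts, best first, with "score" (0 to 1); they miss things now and then, are a little off and sometimes report something else, mostly with a low value. They report only what shows in the picture. A call takes as long as a camera call. They do not tell look-alikes from the thing itself.
- viewer.recognise(target, picture): "rect" ([left, top, right, bottom] in pixels, round what is visible of it).
The state is a dict: "time_s": time; "qpos": joint angles; "joint_vel": joint speeds; "tau": joint torques, N m; "ee_pos": TCP position; "eef_rot": TCP orientation; "force": force on the tool from outside, world axes, zero at the start; "moment": the same for the moment, N m; "grip_width": finger opening in m; "grip_force": force on a finger pad.
Only numpy, scipy, OpenCV 4.12 (cv2) and the standard library are available. Lean on these libraries where they do the work, as an engineer would, in place of code of your own. Each camera call takes 0.05 s, during which the arm holds its last target. There are 200 camera calls.

## Working session

There is one attempt and no reset: what is moved stays moved. The work goes in short steps, Python scripts to look and compute and a tool call to move; the robot and the scene stay as the last step left them, time stands still between calls to the robot, and variables do not carry over. Pictures are saved under pics/ and viewed, at most 10 in all, crops included, and the job is handed in when it is done.

Besides the shell and the picture viewer there is one more tool, called after ">>>" as a command line: name --argument value ..., lists and objects as JSON in quotes. step_arm: Moves the arm, as the interface text tells. Shifts and turns lie within -1 to 1; 1 stands for 0.1 m of shift or 90 degrees of turn. Its arguments: {"type":"object","properties":{"plan":{"type":"array"},"grip_force":{"type":"number"}},"required":["plan"]}

```bash
mkdir -p pics; ls
cat > h.py <<'E'
import numpy as np, cv2
from scipy.spatial.transform import Rotation as Ro
from station import telemetry, viewer, hand_in, ctrl
def save(p,n): cv2.imwrite('pics/'+n,cv2.cvtColor(p['img'],cv2.COLOR_RGB2BGR))
def cloud(p,obs=None):
    z=p['z_map']; v,u=np.mgrid[:z.shape[0],:z.shape[1]]
    P=np.stack([(u-p['cx'])/p['fx']*z,(v-p['cy'])/p['fy']*z,z],-1)
    if 'R' in p: W=(P-p['t'])@p['R']
    else:
        T=np.array(p['tool_from_camera']); W=P@T[:3,:3].T+T[:3,3]
        W=W@Ro.from_euler('xyz',obs['eef_rot']).as_matrix().T+np.array(obs['ee_pos'])
    W[z<=0]=np.nan
    return W
E
python3 - <<'E'
from h import *
print(telemetry.get_obs(), ctrl.tcp_to_tips)
ims=[]
for c in ['scene','side']:
    p=viewer.camera(c); np.savez(''+c,**{k:v for k,v in p.items()}); ims.append(p)
    W=cloud(p)
    for n in ['fan','small_fan_center','case_in','lid','can','cap','stand','driver','flask']:
        for r in viewer.recognise(n,p)[:3]:
            l,t,ri,b=[int(x) for x in r['rect']]; 
            m=np.nanmedian(W[(t+b)//2-2:(t+b)//2+3,(l+ri)//2-2:(l+ri)//2+3].reshape(-1,3),0)
            print(c,n,round(r['score'],2),[l,t,ri,b],m.round(3))
    save(p,c+'.png')
E
```

```text
pics
{'time_s': 0.0, 'qpos': array([-1.41258865e+00,  3.00452927e-01,  1.52159454e+00,  1.32685331e-06,
        1.32071173e+00, -6.65793065e-02]), 'joint_vel': array([-0.00014697,  0.00114941,  0.00118525, -0.00122207,  0.00161863,
        0.00052724]), 'tau': array([ 2.17707951e-03, -5.31812382e+01, -3.52734160e+01,  7.09411385e-02,
        2.44986912e-02, -9.14243333e-05]), 'ee_pos': array([ 0.12256307, -0.53591163,  0.2218906 ]), 'eef_rot': array([-3.14042878e+00, -7.88923686e-05,  2.24786605e-01]), 'force': array([ 0.40535138, -0.50701415, -0.78814256]), 'moment': array([ 0.00678325,  0.04083356, -0.03092897]), 'grip_force': 0.0, 'grip_width': 0.09447930390552446} 0.017
scene fan 0.94 [201, 175, 231, 200] [ 0.54  -0.183  0.036]
scene fan 0.85 [122, 204, 146, 230] [ 0.759 -0.242  0.034]
scene fan 0.84 [172, 201, 196, 226] [ 0.674 -0.158  0.036]
scene small_fan_center 0.72 [189, 160, 203, 175] [ 0.486 -0.318  0.024]
scene case_in 0.91 [225, 145, 316, 249] [ 0.507 -0.025  0.053]
scene lid 0.97 [258, 148, 317, 207] [0.489 0.013 0.118]
scene can 0.57 [371, 211, 409, 278] [0.591 0.315 
[... 178 characters left out ...]
ene driver 0.51 [347, 187, 365, 219] [0.359 0.139 0.025]
scene flask 0.97 [234, 234, 258, 284] [0.733 0.092 0.073]
side fan 0.89 [334, 292, 376, 333] [ 0.739 -0.272  0.034]
side fan 0.64 [280, 304, 313, 339] [ 0.62  -0.294  0.036]
side fan 0.64 [230, 269, 263, 305] [ 0.522 -0.213  0.035]
side small_fan_center 0.96 [202, 331, 227, 355] [ 0.463 -0.335  0.026]
side case_in 0.86 [219, 149, 285, 246] [0.532 0.082 0.013]
side lid 0.87 [223, 152, 239, 229] [ 0.485 -0.021  0.13 ]
side can 0.78 [254, 90, 273, 141] [0.561 0.286 0.133]
side stand 0.59 [238, 0, 329, 170] [0.643 0.698 0.004]
side driver 0.96 [162, 174, 223, 191] [0.371 0.133 0.019]
side flask 0.74 [316, 166, 331, 210] [0.709 0.057 0.069]
```

View pics/scene.png

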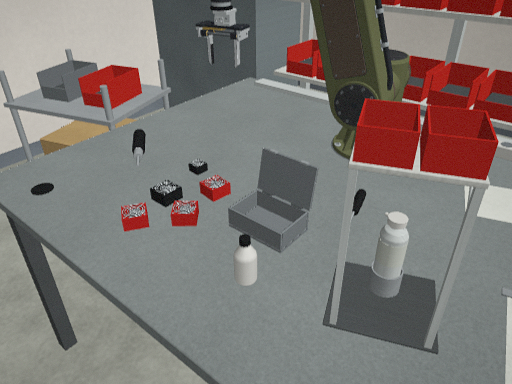

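View pics/side.png

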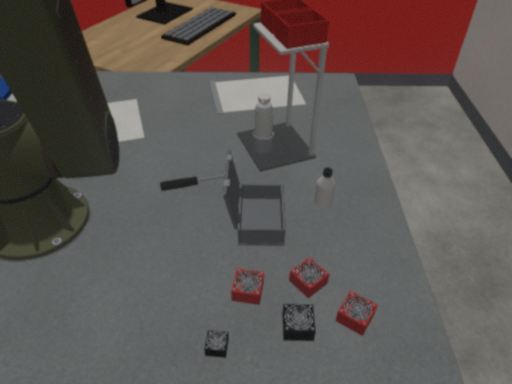

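The larger black fan is at scene (166,192) and side (299,321). The smaller black fan is at scene (198,166) and side (216,343). Three red look-alikes sit at scene (215,187), (185,212) and (134,216). The large black one fits the description (black, larger), so I'll confirm it in a crop and fit the geometry.

Run:
```python
from h import *
S={c:dict(np.load(c+'.npz')) for c in ['scene','side']}
crop=[]
for c,(u,v) in {'scene':(175,190),'side':(275,318)}.items():
    im=S[c]['img'][v-45:v+45,u-65:u+65]; crop.append(cv2.resize(im,(650,290) if 0 else (390,270),interpolation=cv2.INTER_CUBIC))
cv2.imwrite('pics/crop1.png',cv2.cvtColor(np.hstack(crop),cv2.COLOR_RGB2BGR))
def rect(P): 
    (c,s,a)=cv2.minAreaRect((P[:,:2]*1000).astype(np.float32)); return np.round(c,1),np.round(s,1),round(a,1)
for c in S:
    W=cloud(S[c]); im=S[c]['img'].astype(int); red=im[...,0]>im[...,1]+50
    def sel(x0,x1,y0,y1,z0,z1,nr=True):
        m=(W[...,0]>x0)&(W[...,0]<x1)&(W[...,1]>y0)&(W[...,1]<y1)&(W[...,2]>z0)&(W[...,2]<z1)
        if nr: m&=~red
        return W[m]
    # tops
    for n,b in {'fanL':(.55,.70,-.36,-.22),'fanS':(.40,.52,-.40,-.27)}.items():
        # black pixels only
        m=(W[...,0]>b[0])&(W[...,0]<b[1])&(W[...,1]>b[2])&(W[...,1]<b[3])&(W[...,2]>.012)&~red
        lab,cc=cv2.connectedComponents(m.astype(np.uint8))
        for k in range(1,lab):
            P=W[cc==k]
            if len(P)>60:
                z=np.percentile(P[:,2],90);T=P[P[:,2]>z-.008]; print(c,n,len(P),'z',z.round(4),'top',rect(T),'all',rect(P))
    P=sel(.36,.72,-.09,.14,.045,.062); print(c,'rim',len(P),rect(P),np.percentile(P[:,2],[10,50,90]).round(3))
    P=sel(.36,.72,-.09,.14,.07,.2); print(c,'lid',len(P),P.min(0).round(3),P.max(0).round(3)); 
    if len(P)>20:
        q=P.mean(0); w=np.linalg.svd(P-q,full_matrices=False)[2]; print(q.round(3),w.round(3))
    P=sel(.45,.70,.22,.42,.03,.30); 
    for z0 in np.arange(.09,.215,.01):
        Q=P[(P[:,2]>=z0)&(P[:,2]<z0+.01)]
        if len(Q)>3: print(c,'can',z0.round(3),len(Q),Q.min(0).round(3)[:2],Q.max(0).round(3)[:2])
    P=sel(.3,.95,.1,.7,.003,.010); print(c,'base',len(P),rect(P) if len(P)>5 else '')
    P=sel(.3,.95,.1,.7,.32,.355,False); print(c,'shelf',len(P),rect(P) if len(P)>5 else '')
    P=sel(.6,.8,.0,.16,.02,.12); print(c,'flask',len(P),P.min(0).round(3),P.max(0).round(3))
    P=sel(.2,.46,.05,.22,.008,.04); print(c,'driver',len(P),P.min(0).round(3),P.max(0).round(3))
```

```text
scene fanL 510 z 0.0381 top (array([ 628.8, -283.9]), array([62.5, 62.2]), 0.4) all (array([ 628.2, -284.8]), array([64.5, 62.5]), 88.9)
scene fanS 162 z 0.0289 top (array([ 469.1, -328.8]), array([45.3, 41.4]), 80.4) all (array([ 469.8, -329.8]), array([45.6, 42.5]), 83.6)
scene rim 976 (array([608.9,  10.8]), array([231.9, 165.9]), 3.3) [0.047 0.054 0.059]
scene lid 2300 [ 0.472 -0.073  0.07 ] [0.72  0.099 0.17 ]
[0.497 0.016 0.119] [[ 0.621  0.77  -0.147]
 [ 0.715 -0.633 -0.297]
 [-0.322  0.079 -0.944]]
scene can 0.09 116 [0.562 0.281] [0.7   0.337]
scene can 0.1 120 [0.561 0.281] [0.698 0.337]
scene can 0.11 125 [0.56  0.289] [0.592 0.337]
scene can 0.12 123 [0.561 0.286] [0.593 0.337]
scene can 0.13 132 [0.559 0.287] [0.593 0.337]
scene can 0.14 190 [0.551 0.287] [0.593 0.336]
scene can 0.15 198 [0.552 0.291] [0.589 0.332]
scene can 0.16 38 [0.563 0.296] [0.584 0.327]
scene can 0.17 223 [0.548 0.286] [0.584 0.328]
scene can 0.18 53 [0.553 0.298] [0.583 0.328]
scene base 7134 (array([611.8, 329.1]), array([456.9, 622.6]), 89.9)
scene shelf 2283 (array([627.8, 334.4]), array([131.
[... 716 characters left out ...]
.699 0.304]
side can 0.11 57 [0.539 0.277] [0.699 0.307]
side can 0.12 58 [0.539 0.279] [0.698 0.302]
side can 0.13 67 [0.539 0.277] [0.7   0.419]
side can 0.14 73 [0.539 0.276] [0.699 0.315]
side can 0.15 93 [0.545 0.274] [0.7  0.32]
side can 0.16 17 [0.547 0.275] [0.7  0.31]
side can 0.17 63 [0.547 0.277] [0.699 0.328]
side can 0.18 52 [0.547 0.273] [0.699 0.324]
side can 0.19 4 [0.699 0.276] [0.699 0.278]
side can 0.2 5 [0.646 0.279] [0.699 0.417]
side base 7128 (array([609.8, 400. ]), array([619.8, 600. ]), 0.0)
side shelf 815 (array([624.2, 332.7]), array([131.6, 183.5]), 21.5)
side flask 647 [0.6   0.001 0.02 ] [0.742 0.089 0.114]
side driver 400 [0.287 0.107 0.008] [0.455 0.167 0.031]
```

View pics/crop1.png

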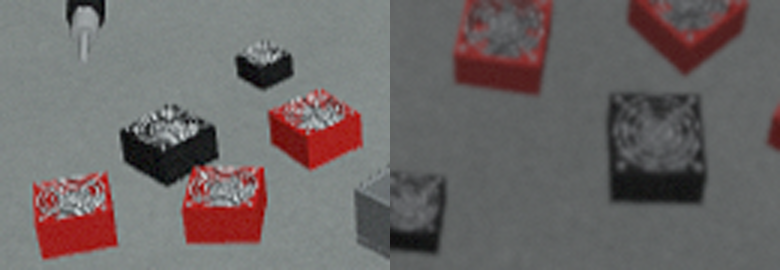

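The crop confirms it: the large black fan is at scene (166,192) and side (299,321), axis-aligned. The small black fan and the red ones are separate. Next I'll fit the case, the lid and the cap, and work out the first move.

```bash
cat >> h.py <<'E'
def Rt(yaw,lean=0): # tool down, tool x at yaw (deg), leaned by lean deg about tool y
    return (Ro.from_euler('z',yaw,degrees=True)*Ro.from_euler('x',180,degrees=True)*Ro.from_euler('y',lean,degrees=True)).as_matrix()
def go(p,R,o=None):
    o=o or telemetry.get_obs(); C=Ro.from_euler('xyz',o['eef_rot']).as_matrix()
    rv=Ro.from_matrix(C.T@R).as_rotvec(degrees=True); d=np.array(p)-o['ee_pos']
    print('pos',np.round(o['ee_pos'],4),'turn(90deg units)',np.round(rv/90,4),'rows>=',round(np.linalg.norm(rv)/8.59,1),'| shift before turn',np.round(C.T@d*10,3),'after turn',np.round(R.T@d*10,3),'rows>=',round(np.linalg.norm(d)/.05,1))
E
python3 - <<'E'
from h import *
S={c:dict(np.load(c+'.npz')) for c in ['scene','side']}
for c in S:
    W=cloud(S[c]); A=W.reshape(-1,3)
    m=(A[:,0]>.4)&(A[:,0]<.53)&(A[:,1]>-.1)&(A[:,1]<.12)&(A[:,2]>.075)&(A[:,2]<.18); P=A[m]
    for _ in range(4):
        q=np.median(P,0) if _==0 else P.mean(0); w=np.linalg.svd(P-q,full_matrices=False)[2][2]; e=np.abs((P-q)@w); P=P[e<max(.003,np.percentile(e,80) if _<2 else .003)]
    print(c,'lid n',w.round(3),'q',q.round(3),len(P),'min',P.min(0).round(3),'max',P.max(0).round(3))
    n=w*np.sign(-w[0]); print(' hinge-dir yaw',np.degrees(np.arctan2(n[1],n[0])).round(1),'elev deg',np.degrees(np.arcsin(n[2])).round(1))
    m=(A[:,0]>.44)&(A[:,0]<.625)&(A[:,1]>-.13)&(A[:,1]<.13)&(A[:,2]>.051)&(A[:,2]<.060)
    P=A[m]; r=cv2.minAreaRect((P[:,:2]*1000).astype(np.float32)); print(' rim',len(P),np.round(r[0],1),np.round(r[1],1),round(r[2],1),np.round(cv2.boxPoints(r)).tolist())
    m=(np.hypot(A[:,0]-.566,A[:,1]-.309)<.03)&(A[:,2]>.15)&(A[:,2]<.25); P=A[m]
    zt=np.percentile(P[:,2],98); T=P[P[:,2]>zt-.004]; print(' cap z',zt.round(4),P[:,2].max().round(4),'top',len(T),cv2.minEnclosingCircle((T[:,:2]*1000).astype(np.float32)))
    for nm,(x,y) in {'r1':(.53,-.2),'r2':(.665,-.165),'r3':(.75,-.255)}.items():
        m=(np.hypot(A[:,0]-x,A[:,1]-y)<.06)&(A[:,2]>.03)&(A[:,2]<.05)&(S[c]['img'].reshape(-1,3)[:,0]>90); P=A[m]; print(nm,P.min(0).round(3),P.max(0).round(3))
go([.627,-.285,.15],Rt(0))
E
```

```text
scene lid n [ 0.98  -0.009  0.199] q [0.488 0.012 0.121] 1935 min [ 0.477 -0.073  0.075] max [0.5   0.089 0.169]
 hinge-dir yaw 179.5 elev deg -11.5
 rim 590 [554.2   7.5] [161.3 119.7] 89.4 [[494.0, -73.0], [613.0, -74.0], [615.0, 88.0], [495.0, 89.0]]
 cap z 0.181 0.1817 top 205 ((567.0516357421875, 307.676513671875), 20.632076263427734)
r1 [ 0.494 -0.235  0.03 ] [ 0.561 -0.166  0.04 ]
r2 [ 0.618 -0.217  0.03 ] [ 0.701 -0.136  0.041]
r3 [ 0.707 -0.303  0.03 ] [ 0.787 -0.222  0.041]
side lid n [ 0.978 -0.014  0.207] q [ 0.486 -0.006  0.126] 598 min [ 0.474 -0.074  0.075] max [0.497 0.087 0.171]
 hinge-dir yaw 179.2 elev deg -12.0
 rim 483 [553.4   6.4] [164.7 116.9] 88.0 [[492.0, -74.0], [609.0, -78.0], [615.0, 87.0], [498.0, 91.0]]
 cap z 0.1824 0.1841 top 73 ((564.0665283203125, 308.75030517578125), 18.692625045776367)
r1 [ 0.491 -0.236  0.03 ] [ 0.558 -0.168  0.042]
r2 [ 0.615 -0.217  0.03 ] [ 0.699 -0.134  0.042]
r3 [ 0.703 -0.304  0.03 ] [ 0.786 -0.223  0.041]
pos [ 0.1226 -0.5361  0.2224] turn(90deg units) [-0.      0.      0.1431] rows>= 1.5 | shift before turn [ 5.477 -1.324  0.724] after turn [ 5.044 -2.511  0.724] rows>= 11.4
```

>>> step_arm --plan '[{"rz": 0.0716,"claw": 0.12},{"rz": 0.0716,"claw": 0.12},{"dx": 0.4,"dy": -0.2,"dz": 0.06,"claw": 0.12},{"dx": 0.4,"dy": -0.2,"dz": 0.06,"claw": 0.12},{"dx": 0.4,"dy": -0.2,"dz": 0.06,"claw": 0.12},{"dx": 0.4,"dy": -0.2,"dz": 0.06,"claw": 0.12},{"dx": 0.4,"dy": -0.2,"dz": 0.06,"claw": 0.12},{"dx": 0.4,"dy": -0.2,"dz": 0.06,"claw": 0.12},{"dx": 0.4,"dy": -0.2,"dz": 0.06,"claw": 0.12},{"dx": 0.4,"dy": -0.2,"dz": 0.06,"claw": 0.12}]' --grip_force 15

```text
$.plan[0]: bad value
```

>>> step_arm --plan '[{"dx": 0.4,"dy": -0.2,"dz": 0.06,"claw": 0.12},{"dx": 0.4,"dy": -0.2,"dz": 0.06,"claw": 0.12},{"dx": 0.4,"dy": -0.2,"dz": 0.06,"claw": 0.12},{"claw": 0.12},{"claw": 0.12}]'

```text
$.plan[0]: bad value
```

>>> step_arm --plan '[{"dx": 0,"dy": 0,"dz": 0,"rx": 0,"ry": 0,"rz": 0.0716,"claw": 0.12},{"dx": 0,"dy": 0,"dz": 0,"rx": 0,"ry": 0,"rz": 0.0716,"claw": 0.12},{"dx": 0.4,"dy": -0.2,"dz": 0.06,"rx": 0,"ry": 0,"rz": 0,"claw": 0.12},{"dx": 0.4,"dy": -0.2,"dz": 0.06,"rx": 0,"ry": 0,"rz": 0,"claw": 0.12},{"dx": 0.4,"dy": -0.2,"dz": 0.06,"rx": 0,"ry": 0,"rz": 0,"claw": 0.12},{"dx": 0.4,"dy": -0.2,"dz": 0.06,"rx": 0,"ry": 0,"rz": 0,"claw": 0.12},{"dx": 0.4,"dy": -0.2,"dz": 0.06,"rx": 0,"ry": 0,"rz": 0,"claw": 0.12},{"dx": 0.4,"dy": -0.2,"dz": 0.06,"rx": 0,"ry": 0,"rz": 0,"claw": 0.12},{"dx": 0.4,"dy": -0.2,"dz": 0.06,"rx": 0,"ry": 0,"rz": 0,"claw": 0.12},{"dx": 0.4,"dy": -0.2,"dz": 0.06,"rx": 0,"ry": 0,"rz": 0,"claw": 0.12}]' --grip_force 15

```text
time_s: 2.0
ee_pos: [0.4442, -0.3751, 0.1743]
eef_rot: [3.141, -0.0, -0.0]
force: [0.3, 0.6, 0.3]
grip_width: 0.0825
grip_force: 0.0
```

>>> step_arm --plan '[{"dx": 0.4,"dy": -0.2,"dz": 0.05,"rx": 0,"ry": 0,"rz": 0,"claw": 0.12},{"dx": 0.4,"dy": -0.2,"dz": 0.05,"rx": 0,"ry": 0,"rz": 0,"claw": 0.12},{"dx": 0.4,"dy": -0.2,"dz": 0.05,"rx": 0,"ry": 0,"rz": 0,"claw": 0.12},{"dx": 0.4,"dy": -0.2,"dz": 0.05,"rx": 0,"ry": 0,"rz": 0,"claw": 0.12},{"dx": 0.2,"dy": -0.1,"dz": 0.02,"rx": 0,"ry": 0,"rz": 0,"claw": 0.12},{"dx": 0,"dy": 0,"dz": 0,"rx": 0,"ry": 0,"rz": 0,"claw": 0.12},{"dx": 0,"dy": 0,"dz": 0,"rx": 0,"ry": 0,"rz": 0,"claw": 0.12}]'

```text
time_s: 2.7
ee_pos: [0.6224, -0.2862, 0.152]
eef_rot: [-3.141, 0.001, 0.0]
force: [0.2, -0.2, -1.2]
grip_width: 0.0824
grip_force: 0.0
```

Run:
```python
from h import *
o=telemetry.get_obs(); p=viewer.camera('wrist'); save(p,'w1.png'); W=cloud(p,o)
im=p['img'].astype(int); A=W.reshape(-1,3); red=(im[...,0]>im[...,1]+50).ravel()
m=(abs(A[:,0]-.627)<.05)&(abs(A[:,1]+.285)<.05)&(A[:,2]>.028)&(A[:,2]<.05)&~red
P=A[m]; r=cv2.minAreaRect((P[:,:2]*1000).astype(np.float32)); print(len(P),r,np.percentile(P[:,2],[50,95]),P.min(0),P.max(0))
go([.627,-.285,.026],Rt(0),o)
```

```text
2424 ((627.7950439453125, -288.1653747558594), (60.1171760559082, 60.29304885864258), 89.47639465332031) [0.03590795 0.03797419] [ 0.59782799 -0.31848741  0.02800147] [ 0.65819376 -0.25814189  0.03945814]
pos [ 0.6224 -0.2862  0.152 ] turn(90deg units) [-0.0001  0.0004  0.0002] rows>= 0.0 | shift before turn [ 0.047 -0.012  1.26 ] after turn [ 0.046 -0.012  1.26 ] rows>= 2.5
```

View pics/w1.png

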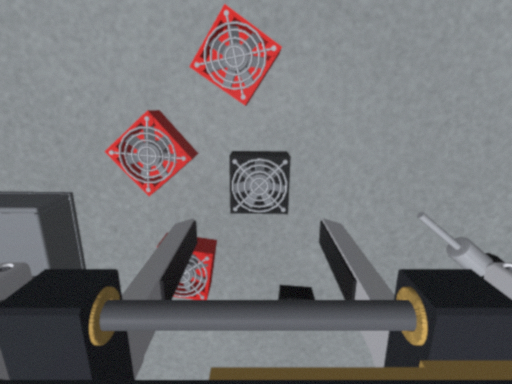

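The wrist view shows the black fan at (259,183), nicely between the fingers. I'll descend and grip.

>>> step_arm --plan '[{"dx": 0.05,"dy": 0.0,"dz": 0.4,"rx": 0,"ry": 0,"rz": 0,"claw": 0.12},{"dx": 0,"dy": 0,"dz": 0.4,"rx": 0,"ry": 0,"rz": 0,"claw": 0.12},{"dx": 0,"dy": 0,"dz": 0.3,"rx": 0,"ry": 0,"rz": 0,"claw": 0.12},{"dx": 0,"dy": 0,"dz": 0.16,"rx": 0,"ry": 0,"rz": 0,"claw": 0.12},{"dx": 0,"dy": 0,"dz": 0,"rx": 0,"ry": 0,"rz": 0,"claw": 0.12},{"dx": 0,"dy": 0,"dz": 0,"rx": 0,"ry": 0,"rz": 0,"claw": 0.6},{"dx": 0,"dy": 0,"dz": 0,"rx": 0,"ry": 0,"rz": 0,"claw": 0.6},{"dx": 0,"dy": 0,"dz": 0,"rx": 0,"ry": 0,"rz": 0,"claw": 0.6},{"dx": 0,"dy": 0,"dz": 0,"rx": 0,"ry": 0,"rz": 0,"claw": 0.6},{"dx": 0,"dy": 0,"dz": 0,"rx": 0,"ry": 0,"rz": 0,"claw": 0.6}]'

```text
time_s: 3.75
ee_pos: [0.6282, -0.2866, 0.028]
eef_rot: [3.14, -0.002, -0.0]
force: [-1.3, -0.1, 6.2]
grip_width: 0.06
grip_force: 15.0
```

>>> step_arm --plan '[{"dx": 0,"dy": 0,"dz": -0.2,"rx": 0,"ry": 0,"rz": 0,"claw": 0.6},{"dx": 0,"dy": 0,"dz": -0.35,"rx": 0,"ry": 0,"rz": 0,"claw": 0.6},{"dx": 0,"dy": 0,"dz": -0.35,"rx": 0,"ry": 0,"rz": 0,"claw": 0.6},{"dx": 0,"dy": 0,"dz": -0.3,"rx": 0,"ry": 0,"rz": 0,"claw": 0.6},{"dx": 0,"dy": -0.2,"dz": 0,"rx": 0,"ry": 0,"rz": 0,"claw": 0.6},{"dx": -0.1,"dy": -0.4,"dz": 0,"rx": 0,"ry": 0,"rz": 0,"claw": 0.6},{"dx": -0.1,"dy": -0.4,"dz": 0,"rx": 0,"ry": 0,"rz": 0,"claw": 0.6},{"dx": -0.1,"dy": -0.4,"dz": 0,"rx": 0,"ry": 0,"rz": 0,"claw": 0.6},{"dx": -0.1,"dy": -0.4,"dz": 0,"rx": 0,"ry": 0,"rz": 0,"claw": 0.6},{"dx": -0.1,"dy": -0.4,"dz": 0,"rx": 0,"ry": 0,"rz": 0,"claw": 0.6}]'

```text
time_s: 4.75
ee_pos: [0.577, -0.0646, 0.1468]
eef_rot: [3.142, -0.0, -0.0]
force: [0.3, 1.6, -1.5]
grip_width: 0.0599
grip_force: 15.0
```

>>> step_arm --plan '[{"dx": -0.1,"dy": -0.4,"dz": 0,"rx": 0,"ry": 0,"rz": 0,"claw": 0.6},{"dx": -0.02,"dy": -0.25,"dz": 0,"rx": 0,"ry": 0,"rz": 0,"claw": 0.6},{"dx": 0,"dy": -0.08,"dz": 0,"rx": 0,"ry": 0,"rz": 0,"claw": 0.6},{"dx": 0,"dy": 0,"dz": 0,"rx": 0,"ry": 0,"rz": 0,"claw": 0.6},{"dx": 0,"dy": 0,"dz": 0,"rx": 0,"ry": 0,"rz": 0,"claw": 0.6}]'

```text
time_s: 5.25
ee_pos: [0.5659, 0.0059, 0.1465]
eef_rot: [3.141, -0.0, -0.001]
force: [-0.2, -0.3, -0.4]
grip_width: 0.0598
grip_force: 15.0
```

Run:
```python
from h import *
o=telemetry.get_obs(); print(o['force'],o['grip_force'])
p=viewer.camera('scene'); save(p,'s2.png')
go([.566,.007,.034],Rt(0),o)
```

```text
[-0.21524076 -0.30863234 -0.38550316] 14.983034580945969
pos [0.5659 0.0059 0.1465] turn(90deg units) [ 0.0001 -0.0001 -0.0003] rows>= 0.0 | shift before turn [ 1.000e-03 -1.100e-02  1.125e+00] after turn [ 1.000e-03 -1.100e-02  1.125e+00] rows>= 2.3
```

View pics/s2.png

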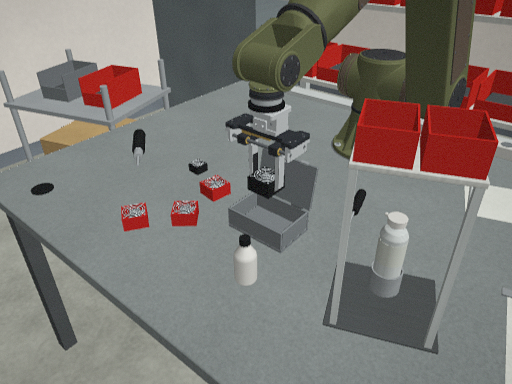

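The fan is held level above the case at scene (265,180). I'll lower it gently.

>>> step_arm --plan '[{"dx": 0,"dy": 0,"dz": 0.3,"rx": 0,"ry": 0,"rz": 0,"claw": 0.6},{"dx": 0,"dy": 0,"dz": 0.35,"rx": 0,"ry": 0,"rz": 0,"claw": 0.6},{"dx": 0,"dy": 0,"dz": 0.25,"rx": 0,"ry": 0,"rz": 0,"claw": 0.6},{"dx": 0,"dy": 0,"dz": 0.1,"rx": 0,"ry": 0,"rz": 0,"claw": 0.6},{"dx": 0,"dy": 0,"dz": 0.05,"rx": 0,"ry": 0,"rz": 0,"claw": 0.6},{"dx": 0,"dy": 0,"dz": 0.03,"rx": 0,"ry": 0,"rz": 0,"claw": 0.6},{"dx": 0,"dy": 0,"dz": 0.02,"rx": 0,"ry": 0,"rz": 0,"claw": 0.6},{"dx": 0,"dy": 0,"dz": 0.0,"rx": 0,"ry": 0,"rz": 0,"claw": 0.6}]'

```text
time_s: 6.1
ee_pos: [0.5661, 0.0067, 0.0371]
eef_rot: [3.142, -0.001, -0.0]
force: [0.6, 0.7, -1.0]
grip_width: 0.06
grip_force: 15.0
```

>>> step_arm --plan '[{"dx": 0,"dy": 0,"dz": 0.01,"rx": 0,"ry": 0,"rz": 0,"claw": 0.6},{"dx": 0,"dy": 0,"dz": 0.01,"rx": 0,"ry": 0,"rz": 0,"claw": 0.6},{"dx": 0,"dy": 0,"dz": 0.0,"rx": 0,"ry": 0,"rz": 0,"claw": 0.6}]'

```text
time_s: 6.4
ee_pos: [0.5657, 0.0068, 0.0345]
eef_rot: [-3.142, -0.0, -0.0]
force: [0.0, 0.1, -1.5]
grip_width: 0.0599
grip_force: 15.0
```

>>> step_arm --plan '[{"dx": 0,"dy": 0,"dz": 0.01,"rx": 0,"ry": 0,"rz": 0,"claw": 0.6},{"dx": 0,"dy": 0,"dz": 0.0,"rx": 0,"ry": 0,"rz": 0,"claw": 0.6}]'

```text
time_s: 6.6
ee_pos: [0.5658, 0.0068, 0.034]
eef_rot: [3.142, -0.0, -0.0]
force: [-3.6, 0.4, 4.5]
grip_width: 0.0599
grip_force: 15.0
```

Contact with the floor shows as 4.5 N, so I'll release and retreat.

>>> step_arm --plan '[{"dx": 0,"dy": 0,"dz": 0,"rx": 0,"ry": 0,"rz": 0,"claw": 0.2},{"dx": 0,"dy": 0,"dz": 0,"rx": 0,"ry": 0,"rz": 0,"claw": 0.2},{"dx": 0,"dy": 0,"dz": 0,"rx": 0,"ry": 0,"rz": 0,"claw": 0.2},{"dx": 0,"dy": 0,"dz": 0,"rx": 0,"ry": 0,"rz": 0,"claw": 0.2},{"dx": 0,"dy": 0,"dz": -0.2,"rx": 0,"ry": 0,"rz": 0,"claw": 0.2},{"dx": 0,"dy": 0,"dz": -0.4,"rx": 0,"ry": 0,"rz": 0,"claw": 0.2},{"dx": 0,"dy": 0,"dz": -0.4,"rx": 0,"ry": 0,"rz": 0,"claw": 0.2},{"dx": 0,"dy": 0,"dz": -0.4,"rx": 0,"ry": 0,"rz": 0,"claw": 1},{"dx": 0,"dy": 0,"dz": -0.4,"rx": 0,"ry": 0,"rz": 0,"claw": 1},{"dx": 0,"dy": 0,"dz": -0.4,"rx": 0,"ry": 0,"rz": 0,"claw": 1}]'

```text
time_s: 7.6
ee_pos: [0.5654, 0.0068, 0.2552]
eef_rot: [-3.142, -0.0, -0.0]
force: [-0.3, -0.4, 0.4]
grip_width: 0.0546
grip_force: 0.0
```

Run:
```python
from h import *
o=telemetry.get_obs(); p=viewer.camera('wrist'); save(p,'w2.png'); W=cloud(p,o)
A=W.reshape(-1,3)
m=(abs(A[:,0]-.566)<.036)&(abs(A[:,1]-.007)<.04)&(A[:,2]>.035)&(A[:,2]<.06)
P=A[m]; print(len(P),cv2.minAreaRect((P[:,:2]*1000).astype(np.float32)),np.percentile(P[:,2],[5,50,95]))
f=np.linalg.lstsq(np.c_[P[:,:2],np.ones(len(P))],P[:,2],rcond=None)[0]; print('tilt',f)
```

```text
1336 ((564.9993286132812, 6.363042831420898), (60.04216384887695, 60.36393737792969), 89.58043670654297) [0.03773379 0.04191518 0.04410591]
tilt [-0.00495853  0.00116922  0.04446589]
```

View pics/w2.png

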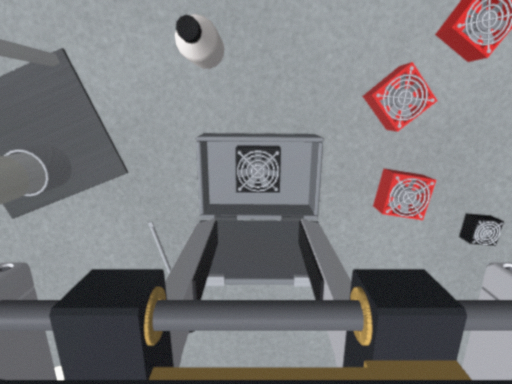

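The fan lies flat in the case: wrist pixels (258,169), centre (0.565, 0.006), tilt about 0.3°. Next I'll plan the press.

```bash
cat >> h.py <<'E'
CAP=np.array([.5655,.309]); SY=21.5; LEAN=37
def press_pose(back,z):
    R=Rt(SY,LEAN); a=np.radians(SY); c=np.r_[CAP-back*np.array([np.cos(a),np.sin(a)]),z]
    return c+.008*R[:,0]-.017*R[:,2], R
E
python3 - <<'E'
from h import *
p=viewer.camera('wrist'); print(np.array(p['tool_from_camera']).round(3))
o=telemetry.get_obs()
for b,z in [(.08,.25),(0,.20)]:
    q,R=press_pose(b,z); print(q.round(4)); go(q,R,o)
E
```

```text
[[-0.001 -0.962 -0.274  0.08 ]
 [ 1.    -0.001 -0.     0.001]
 [-0.    -0.274  0.962 -0.162]
 [ 0.     0.     0.     1.   ]]
[0.4875 0.2783 0.2684]
pos [0.5672 0.0067 0.2591] turn(90deg units) [ 0.0784  0.4007 -0.23  ] rows>= 4.9 | shift before turn [-0.796 -2.715 -0.101] after turn [ 0.259 -2.818  0.079] rows>= 5.7
[0.5619 0.3076 0.2184]
pos [0.5672 0.0067 0.2591] turn(90deg units) [ 0.0784  0.4007 -0.23  ] rows>= 4.9 | shift before turn [-0.056 -3.009  0.406] after turn [ 0.597 -2.818  0.96 ] rows>= 6.1
```

>>> step_arm --plan '[{"dx": -0.1,"dy": -0.34,"dz": -0.01,"rx": 0,"ry": 0,"rz": 0,"claw": 1},{"dx": -0.1,"dy": -0.34,"dz": -0.01,"rx": 0,"ry": 0,"rz": 0,"claw": 1},{"dx": -0.1,"dy": -0.34,"dz": -0.01,"rx": 0,"ry": 0,"rz": 0,"claw": 1},{"dx": -0.1,"dy": -0.34,"dz": -0.01,"rx": 0,"ry": 0,"rz": 0,"claw": 1},{"dx": -0.1,"dy": -0.34,"dz": -0.01,"rx": 0,"ry": 0,"rz": 0,"claw": 1},{"dx": -0.1,"dy": -0.34,"dz": -0.01,"rx": 0,"ry": 0,"rz": 0,"claw": 1},{"dx": -0.1,"dy": -0.34,"dz": -0.01,"rx": 0,"ry": 0,"rz": 0,"claw": 1},{"dx": -0.1,"dy": -0.34,"dz": -0.01,"rx": 0,"ry": 0,"rz": 0,"claw": 1},{"dx": 0,"dy": 0,"dz": 0,"rx": 0,"ry": 0,"rz": 0,"claw": 1}]'

```text
time_s: 8.6
ee_pos: [0.4843, 0.2819, 0.2608]
eef_rot: [-3.141, 0.001, 0.003]
force: [-0.2, -1.0, 0.1]
grip_width: 0.0004
grip_force: 0.0
```

>>> step_arm --plan '[{"dx": 0,"dy": 0,"dz": 0,"rx": 0.013,"ry": 0.067,"rz": -0.038,"claw": 1},{"dx": 0,"dy": 0,"dz": 0,"rx": 0.013,"ry": 0.067,"rz": -0.038,"claw": 1},{"dx": 0,"dy": 0,"dz": 0,"rx": 0.013,"ry": 0.067,"rz": -0.038,"claw": 1},{"dx": 0,"dy": 0,"dz": 0,"rx": 0.013,"ry": 0.067,"rz": -0.038,"claw": 1},{"dx": 0,"dy": 0,"dz": 0,"rx": 0.013,"ry": 0.067,"rz": -0.038,"claw": 1},{"dx": 0,"dy": 0,"dz": 0,"rx": 0.013,"ry": 0.067,"rz": -0.038,"claw": 1},{"dx": 0,"dy": 0,"dz": 0,"rx": 0,"ry": 0,"rz": 0,"claw": 1},{"dx": 0,"dy": 0,"dz": 0,"rx": 0,"ry": 0,"rz": 0,"claw": 1}]'

```text
time_s: 9.4
ee_pos: [0.4858, 0.2783, 0.2615]
eef_rot: [-3.136, -0.637, 0.367]
force: [-0.3, 0.6, 0.1]
grip_width: 0.0002
grip_force: 0.0
```

Run:
```python
from h import *
o=telemetry.get_obs(); p=viewer.camera('wrist'); save(p,'w3.png'); W=cloud(p,o); A=W.reshape(-1,3)
print(o['qpos'].round(2),o['grip_width'],o['force'].round(1))
m=(np.hypot(A[:,0]-.5655,A[:,1]-.309)<.04)&(A[:,2]>.16)&(A[:,2]<.25); P=A[m]
zt=np.percentile(P[:,2],90); T=P[abs(P[:,2]-zt)<.004]; print('cap z',np.percentile(P[:,2],[25,50,75,90,98]).round(4),len(T),cv2.minEnclosingCircle((T[:,:2]*1000).astype(np.float32)),T.mean(0),T.min(0),T.max(0))
for b,z in [(.08,.25),(0,.20)]:
    q,R=press_pose(b,z); print(q.round(4)); go(q,R,o)
q=viewer.camera('side'); u=260; cr=[cv2.resize(q['img'][40:180,190:350],(400,350)),cv2.resize(p['img'],(400,350))]
cv2.imwrite('pics/c3.png',cv2.cvtColor(np.hstack(cr),cv2.COLOR_RGB2BGR))
```

```text
[ 0.48 -0.01  1.9  -0.11  0.62  1.76] 0.00021064232245384372 [-0.3  0.6  0.1]
cap z [0.1775 0.1781 0.1786 0.1791 0.1796] 928 ((565.0869140625, 303.90594482421875), 21.37529754638672) [0.56424971 0.30762035 0.17820552] [0.54692303 0.28308222 0.17522343] [0.58253818 0.32516438 0.18014926]
[0.4875 0.2783 0.2684]
pos [0.4858 0.2783 0.2615] turn(90deg units) [-0.0001  0.0056 -0.0044] rows>= 0.1 | shift before turn [ 0.053  0.006 -0.046] after turn [ 0.053  0.007 -0.046] rows>= 0.1
[0.5619 0.3076 0.2184]
pos [0.4858 0.2783 0.2615] turn(90deg units) [-0.0001  0.0056 -0.0044] rows>= 0.1 | shift before turn [0.399 0.004 0.832] after turn [0.391 0.007 0.835] rows>= 1.8
```

View pics/c3.png

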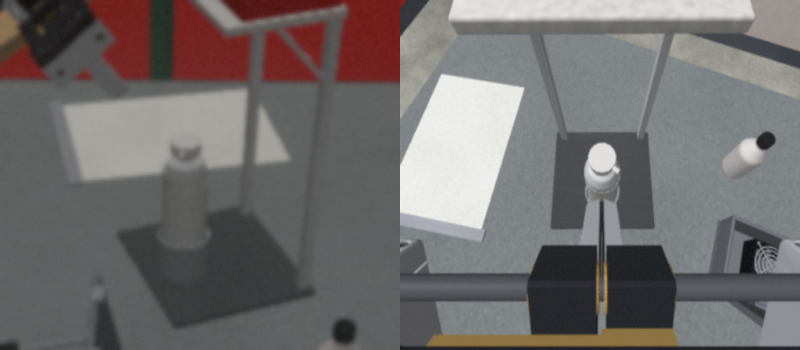

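The cap at right-crop pixel (602,155) lines up with the fingers at column 601, and the shelf is well clear. I'll move over the cap.

>>> step_arm --plan '[{"dx": 0.13,"dy": 0,"dz": 0.2,"rx": 0,"ry": 0,"rz": 0,"claw": 1},{"dx": 0.13,"dy": 0,"dz": 0.3,"rx": 0,"ry": 0,"rz": 0,"claw": 1},{"dx": 0.13,"dy": 0,"dz": 0.3,"rx": 0,"ry": 0,"rz": 0,"claw": 1},{"dx": 0,"dy": 0,"dz": 0.03,"rx": 0,"ry": 0,"rz": 0,"claw": 1},{"dx": 0,"dy": 0,"dz": 0,"rx": 0,"ry": 0,"rz": 0,"claw": 1},{"dx": -0.06,"dy": 0,"dz": 0.08,"rx": 0,"ry": 0,"rz": 0,"claw": 1},{"dx": 0,"dy": 0,"dz": 0,"rx": 0,"ry": 0,"rz": 0,"claw": 1}]'

```text
time_s: 10.2
ee_pos: [0.5602, 0.3081, 0.2074]
eef_rot: [-3.137, -0.638, 0.369]
force: [-0.6, -0.2, 0.7]
grip_width: 0.0006
grip_force: 0.0
```

Run:
```python
from h import *
o=telemetry.get_obs(); print(o['force'].round(1))
go(press_pose(0,.184)[0],Rt(SY,LEAN),o)
```

```text
[-0.6 -0.2  0.7]
pos [0.5602 0.3081 0.2074] turn(90deg units) [-0.0006  0.0047 -0.0031] rows>= 0.1 | shift before turn [-0.018  0.011  0.049] after turn [-0.018  0.011  0.049] rows>= 0.1
```

>>> step_arm --plan '[{"dx": -0.012,"dy": 0,"dz": 0.016,"rx": 0,"ry": 0,"rz": 0,"claw": 1},{"dx": -0.012,"dy": 0,"dz": 0.016,"rx": 0,"ry": 0,"rz": 0,"claw": 1},{"dx": -0.012,"dy": 0,"dz": 0.016,"rx": 0,"ry": 0,"rz": 0,"claw": 1},{"dx": 0,"dy": 0,"dz": 0,"rx": 0,"ry": 0,"rz": 0,"claw": 1}]'

```text
time_s: 10.6
ee_pos: [0.5607, 0.3083, 0.202]
eef_rot: [-3.137, -0.639, 0.369]
force: [1.0, 0.4, -0.4]
grip_width: 0.0004
grip_force: 0.0
```

>>> step_arm --plan '[{"dx": -0.009,"dy": 0,"dz": 0.012,"rx": 0,"ry": 0,"rz": 0,"claw": 1},{"dx": -0.009,"dy": 0,"dz": 0.012,"rx": 0,"ry": 0,"rz": 0,"claw": 1},{"dx": 0,"dy": 0,"dz": 0,"rx": 0,"ry": 0,"rz": 0,"claw": 1}]'

```text
time_s: 10.9
ee_pos: [0.5608, 0.3083, 0.1989]
eef_rot: [-3.137, -0.639, 0.369]
force: [0.5, 0.1, -0.4]
grip_width: 0.0004
grip_force: 0.0
```

>>> step_arm --plan '[{"dx": -0.009,"dy": 0,"dz": 0.012,"rx": 0,"ry": 0,"rz": 0,"claw": 1},{"dx": -0.006,"dy": 0,"dz": 0.008,"rx": 0,"ry": 0,"rz": 0,"claw": 1},{"dx": 0,"dy": 0,"dz": 0,"rx": 0,"ry": 0,"rz": 0,"claw": 1}]'

```text
time_s: 11.2
ee_pos: [0.561, 0.3085, 0.1969]
eef_rot: [-3.137, -0.64, 0.369]
force: [-1.0, -0.9, 2.4]
grip_width: 0.0006
grip_force: 1.5
```

>>> step_arm --plan '[{"dx": -0.006,"dy": 0,"dz": 0.008,"rx": 0,"ry": 0,"rz": 0,"claw": 1},{"dx": 0,"dy": 0,"dz": 0,"rx": 0,"ry": 0,"rz": 0,"claw": 1}]'

```text
time_s: 11.4
ee_pos: [0.561, 0.3084, 0.1959]
eef_rot: [-3.137, -0.64, 0.369]
force: [0.6, 0.5, 3.8]
grip_width: 0.0003
grip_force: 1.9
```

>>> step_arm --plan '[{"dx": -0.009,"dy": 0,"dz": 0.012,"rx": 0,"ry": 0,"rz": 0,"claw": 1},{"dx": -0.009,"dy": 0,"dz": 0.012,"rx": 0,"ry": 0,"rz": 0,"claw": 1},{"dx": -0.006,"dy": 0,"dz": 0.008,"rx": 0,"ry": 0,"rz": 0,"claw": 1},{"dx": 0,"dy": 0,"dz": 0,"rx": 0,"ry": 0,"rz": 0,"claw": 1}]'

```text
time_s: 11.8
ee_pos: [0.561, 0.3085, 0.1919]
eef_rot: [-3.137, -0.641, 0.369]
force: [-0.4, 0.3, 5.8]
grip_width: 0.0003
grip_force: 3.2
```

>>> step_arm --plan '[{"dx": -0.006,"dy": 0,"dz": 0.008,"rx": 0,"ry": 0,"rz": 0,"claw": 1},{"dx": 0,"dy": 0,"dz": 0,"rx": 0,"ry": 0,"rz": 0,"claw": 1}]'

```text
time_s: 12.0
ee_pos: [0.5611, 0.3085, 0.191]
eef_rot: [-3.137, -0.641, 0.369]
force: [-1.8, -1.0, 6.8]
grip_width: 0.0007
grip_force: 3.5
```

>>> step_arm --plan '[{"dx": -0.005,"dy": 0,"dz": 0.006,"rx": 0,"ry": 0,"rz": 0,"claw": 1},{"dx": 0,"dy": 0,"dz": 0,"rx": 0,"ry": 0,"rz": 0,"claw": 1}]'

```text
time_s: 12.2
ee_pos: [0.5611, 0.3085, 0.1904]
eef_rot: [-3.137, -0.641, 0.369]
force: [-1.6, -0.9, 7.8]
grip_width: 0.0003
grip_force: 3.7
```

>>> step_arm --plan '[{"dx": -0.003,"dy": 0,"dz": 0.004,"rx": 0,"ry": 0,"rz": 0,"claw": 1},{"dx": 0,"dy": 0,"dz": 0,"rx": 0,"ry": 0,"rz": 0,"claw": 1}]'

```text
time_s: 12.4
ee_pos: [0.5611, 0.3085, 0.19]
eef_rot: [-3.137, -0.641, 0.369]
force: [-1.2, -1.2, 7.9]
grip_width: 0.0005
grip_force: 3.8
```

>>> step_arm --plan '[{"dx": -0.003,"dy": 0,"dz": 0.004,"rx": 0,"ry": 0,"rz": 0,"claw": 1},{"dx": 0,"dy": 0,"dz": 0,"rx": 0,"ry": 0,"rz": 0,"claw": 1},{"dx": 0,"dy": 0,"dz": 0,"rx": 0,"ry": 0,"rz": 0,"claw": 1}]'

```text
time_s: 12.7
ee_pos: [0.5611, 0.3085, 0.1898]
eef_rot: [-3.137, -0.642, 0.369]
force: [-3.3, -2.0, 10.0]
grip_width: 0.0009
grip_force: 4.8
```

The force jumps to 10 N at 7 mm of travel, so the cap has bottomed. I'll let it spring back and retreat along the tool axis.

>>> step_arm --plan '[{"dx": 0.03,"dy": 0,"dz": -0.04,"rx": 0,"ry": 0,"rz": 0,"claw": 1},{"dx": 0.06,"dy": 0,"dz": -0.08,"rx": 0,"ry": 0,"rz": 0,"claw": 1},{"dx": 0,"dy": 0,"dz": -0.2,"rx": 0,"ry": 0,"rz": 0,"claw": 1},{"dx": 0,"dy": 0,"dz": -0.4,"rx": 0,"ry": 0,"rz": 0,"claw": 1},{"dx": -0.2,"dy": 0,"dz": -0.3,"rx": 0,"ry": 0,"rz": 0,"claw": 1},{"dx": -0.3,"dy": 0,"dz": -0.2,"rx": 0,"ry": 0,"rz": 0,"claw": 1},{"dx": -0.4,"dy": 0,"dz": 0,"rx": 0,"ry": 0,"rz": 0,"claw": 1},{"dx": 0,"dy": 0,"dz": 0,"rx": 0,"ry": 0,"rz": 0,"claw": 1}]'

```text
time_s: 13.5
ee_pos: [0.4289, 0.2566, 0.2352]
eef_rot: [-3.138, -0.634, 0.37]
force: [0.9, 0.9, 0.3]
grip_width: 0.0001
grip_force: 0.0
```

Run:
```python
from h import *
o=telemetry.get_obs(); print(o['force'].round(1))
go([.40,.007,.20],Rt(0),o)
A=cloud(viewer.camera('scene')).reshape(-1,3)
m=(np.hypot(A[:,0]-.566,A[:,1]-.309)<.03)&(A[:,2]>.15)&(A[:,2]<.25); print('cap z',np.percentile(A[m][:,2],98))
H=np.array([.502,.0555])
for a in [101.7,90,75,60,45,30,20,10,5,0]:
    t=np.radians(a); P=H+.09*np.array([np.cos(t),np.sin(t)])+.008*np.array([-np.sin(t),np.cos(t)]); print(a,'TCP x,z',(P+[-.008,.017]).round(4))
```

```text
[0.9 0.9 0.3]
pos [0.4289 0.2566 0.2352] turn(90deg units) [-0.077  -0.3986  0.2284] rows>= 4.9 | shift before turn [-1.153  2.221 -0.419] after turn [-0.289  2.496  0.352] rows>= 5.1
cap z 0.18071125615548597
101.7 TCP x,z [0.4679 0.159 ]
90 TCP x,z [0.486  0.1625]
75 TCP x,z [0.5096 0.1615]
60 TCP x,z [0.5321 0.1544]
45 TCP x,z [0.552  0.1418]
30 TCP x,z [0.5679 0.1244]
20 TCP x,z [0.5758 0.1108]
10 TCP x,z [0.5812 0.096 ]
5 TCP x,z [0.583  0.0883]
0 TCP x,z [0.584  0.0805]
```

>>> step_arm --plan '[{"dx": 0,"dy": 0,"dz": 0,"rx": -0.013,"ry": -0.067,"rz": 0.038,"claw": 1},{"dx": 0,"dy": 0,"dz": 0,"rx": -0.013,"ry": -0.067,"rz": 0.038,"claw": 1},{"dx": 0,"dy": 0,"dz": 0,"rx": -0.013,"ry": -0.067,"rz": 0.038,"claw": 1},{"dx": 0,"dy": 0,"dz": 0,"rx": -0.013,"ry": -0.067,"rz": 0.038,"claw": 1},{"dx": 0,"dy": 0,"dz": 0,"rx": -0.013,"ry": -0.067,"rz": 0.038,"claw": 1},{"dx": 0,"dy": 0,"dz": 0,"rx": -0.012,"ry": -0.064,"rz": 0.038,"claw": 1},{"dx": 0,"dy": 0,"dz": 0,"rx": 0,"ry": 0,"rz": 0,"claw": 1}]'

```text
time_s: 14.25
ee_pos: [0.4342, 0.2585, 0.2381]
eef_rot: [-3.14, -0.002, -0.002]
force: [1.3, -0.1, -0.3]
grip_width: 0.0
grip_force: 0.0
```

>>> step_arm --plan '[{"dx": -0.05,"dy": 0.3,"dz": 0.04,"rx": 0,"ry": 0,"rz": 0,"claw": 1},{"dx": -0.05,"dy": 0.35,"dz": 0.04,"rx": 0,"ry": 0,"rz": 0,"claw": 1},{"dx": -0.05,"dy": 0.35,"dz": 0.04,"rx": 0,"ry": 0,"rz": 0,"claw": 1},{"dx": -0.05,"dy": 0.35,"dz": 0.04,"rx": 0,"ry": 0,"rz": 0,"claw": 1},{"dx": -0.05,"dy": 0.35,"dz": 0.04,"rx": 0,"ry": 0,"rz": 0,"claw": 1},{"dx": -0.04,"dy": 0.35,"dz": 0.04,"rx": 0,"ry": 0,"rz": 0,"claw": 1},{"dx": 0,"dy": 0.35,"dz": 0.04,"rx": 0,"ry": 0,"rz": 0,"claw": 1},{"dx": 0,"dy": 0.1,"dz": 0.05,"rx": 0,"ry": 0,"rz": 0,"claw": 1},{"dx": 0,"dy": 0,"dz": 0,"rx": 0,"ry": 0,"rz": 0,"claw": 1}]'

```text
time_s: 15.15
ee_pos: [0.4037, 0.0074, 0.2045]
eef_rot: [-3.14, -0.006, -0.001]
force: [-0.3, 0.8, -0.7]
grip_width: 0.0004
grip_force: 0.0
```

Run:
```python
from h import *
go([.44,.007,.157],Rt(0))
```

```text
pos [0.4037 0.0074 0.2045] turn(90deg units) [-0.0009 -0.0038 -0.0007] rows>= 0.0 | shift before turn [0.36  0.004 0.478] after turn [0.363 0.004 0.475] rows>= 1.2
```

>>> step_arm --plan '[{"dx": 0,"dy": 0,"dz": 0.3,"rx": 0,"ry": 0,"rz": 0,"claw": 1},{"dx": 0.2,"dy": 0,"dz": 0.16,"rx": 0,"ry": 0,"rz": 0,"claw": 1},{"dx": 0.2,"dy": 0,"dz": 0,"rx": 0,"ry": 0,"rz": 0,"claw": 1},{"dx": 0.14,"dy": 0,"dz": 0,"rx": 0,"ry": 0,"rz": 0,"claw": 1},{"dx": 0.14,"dy": 0,"dz": -0.02,"rx": 0,"ry": 0,"rz": 0,"claw": 1},{"dx": 0.14,"dy": 0,"dz": -0.02,"rx": 0,"ry": 0,"rz": 0,"claw": 1},{"dx": 0.12,"dy": 0,"dz": 0,"rx": 0,"ry": 0,"rz": 0,"claw": 1},{"dx": 0.12,"dy": 0,"dz": 0.02,"rx": 0,"ry": 0,"rz": 0,"claw": 1},{"dx": 0.12,"dy": 0,"dz": 0.04,"rx": 0,"ry": 0,"rz": 0,"claw": 1}]'

```text
time_s: 16.05
ee_pos: [0.5227, 0.0098, 0.1577]
eef_rot: [-3.14, -0.006, 0.002]
force: [-1.6, -0.9, 3.0]
grip_width: 0.0008
grip_force: 0.9
```

>>> step_arm --plan '[{"dx": 0.1,"dy": 0,"dz": 0.04,"rx": 0,"ry": 0,"rz": 0,"claw": 1},{"dx": 0.11,"dy": 0,"dz": 0.06,"rx": 0,"ry": 0,"rz": 0,"claw": 1},{"dx": 0.09,"dy": 0,"dz": 0.07,"rx": 0,"ry": 0,"rz": 0,"claw": 1},{"dx": 0.09,"dy": 0,"dz": 0.09,"rx": 0,"ry": 0,"rz": 0,"claw": 1},{"dx": 0.07,"dy": 0,"dz": 0.09,"rx": 0,"ry": 0,"rz": 0,"claw": 1},{"dx": 0.05,"dy": 0,"dz": 0.07,"rx": 0,"ry": 0,"rz": 0,"claw": 1},{"dx": 0.03,"dy": 0,"dz": 0.07,"rx": 0,"ry": 0,"rz": 0,"claw": 1},{"dx": 0,"dy": 0,"dz": 0,"rx": 0,"ry": 0,"rz": 0,"claw": 1}]'

```text
time_s: 16.85
ee_pos: [0.5759, 0.0082, 0.1075]
eef_rot: [-3.14, -0.003, -0.0]
force: [0.5, -0.2, 0.2]
grip_width: 0.0004
grip_force: 0.0
```

Run:
```python
from h import *
o=telemetry.get_obs(); print(o['force'].round(1)); go([.584,.007,.0815],Rt(0),o)
```

```text
[ 0.5 -0.2  0.2]
pos [0.5759 0.0082 0.1075] turn(90deg units) [-0.001  -0.0021 -0.0002] rows>= 0.0 | shift before turn [0.08  0.012 0.26 ] after turn [0.081 0.012 0.26 ] rows>= 0.5
```

>>> step_arm --plan '[{"dx": 0.03,"dy": 0,"dz": 0.08,"rx": 0,"ry": 0,"rz": 0,"claw": 1},{"dx": 0.03,"dy": 0,"dz": 0.08,"rx": 0,"ry": 0,"rz": 0,"claw": 1},{"dx": 0.02,"dy": 0,"dz": 0.06,"rx": 0,"ry": 0,"rz": 0,"claw": 1},{"dx": 0,"dy": 0,"dz": 0.03,"rx": 0,"ry": 0,"rz": 0,"claw": 1},{"dx": 0,"dy": 0,"dz": 0,"rx": 0,"ry": 0,"rz": 0,"claw": 1}]'

```text
time_s: 17.35
ee_pos: [0.584, 0.0084, 0.0832]
eef_rot: [-3.14, -0.004, -0.0]
force: [-0.5, -0.8, 0.7]
grip_width: 0.0002
grip_force: 0.0
```

>>> step_arm --plan '[{"dx": 0,"dy": 0,"dz": 0.01,"rx": 0,"ry": 0,"rz": 0,"claw": 1},{"dx": 0,"dy": 0,"dz": 0,"rx": 0,"ry": 0,"rz": 0,"claw": 1}]'

```text
time_s: 17.55
ee_pos: [0.5842, 0.0084, 0.0828]
eef_rot: [-3.14, -0.005, -0.0]
force: [0.5, -0.1, -0.1]
grip_width: 0.0005
grip_force: 0.0
```

>>> step_arm --plan '[{"dx": 0,"dy": 0,"dz": 0.015,"rx": 0,"ry": 0,"rz": 0,"claw": 1},{"dx": 0,"dy": 0,"dz": 0,"rx": 0,"ry": 0,"rz": 0,"claw": 1}]'

```text
time_s: 17.75
ee_pos: [0.5842, 0.0083, 0.0812]
eef_rot: [-3.14, -0.005, -0.0]
force: [1.0, -0.5, 0.4]
grip_width: 0.0005
grip_force: 0.0
```

>>> step_arm --plan '[{"dx": 0,"dy": 0,"dz": 0.015,"rx": 0,"ry": 0,"rz": 0,"claw": 1},{"dx": 0,"dy": 0,"dz": 0,"rx": 0,"ry": 0,"rz": 0,"claw": 1}]'

```text
time_s: 17.95
ee_pos: [0.5843, 0.0084, 0.0806]
eef_rot: [-3.14, -0.005, -0.0]
force: [-3.6, 0.1, 10.2]
grip_width: 0.0004
grip_force: 5.0
```

Pressing on the shut lid gives 10 N, so it is firmly down. I'll retreat straight up and check.

>>> step_arm --plan '[{"dx": 0,"dy": 0,"dz": -0.1,"rx": 0,"ry": 0,"rz": 0,"claw": 1},{"dx": 0,"dy": 0,"dz": -0.4,"rx": 0,"ry": 0,"rz": 0,"claw": 1},{"dx": 0,"dy": 0,"dz": -0.4,"rx": 0,"ry": 0,"rz": 0,"claw": 1},{"dx": 0,"dy": 0,"dz": -0.4,"rx": 0,"ry": 0,"rz": 0,"claw": 1},{"dx": 0,"dy": 0,"dz": -0.4,"rx": 0,"ry": 0,"rz": 0,"claw": 1},{"dx": 0,"dy": 0,"dz": 0,"rx": 0,"ry": 0,"rz": 0,"claw": 1},{"dx": 0,"dy": 0,"dz": 0,"rx": 0,"ry": 0,"rz": 0,"claw": 1},{"dx": 0,"dy": 0,"dz": 0,"rx": 0,"ry": 0,"rz": 0,"claw": 1}]'

```text
time_s: 18.75
ee_pos: [0.5829, 0.0081, 0.2485]
eef_rot: [-3.14, -0.003, -0.0]
force: [-0.3, -1.0, -0.8]
grip_width: 0.0005
grip_force: 0.0
```

Run:
```python
from h import *
o=telemetry.get_obs(); p=viewer.camera('wrist'); A=cloud(p,o).reshape(-1,3)
m=(abs(A[:,0]-.56)<.05)&(abs(A[:,1]-.007)<.07)&(A[:,2]>.04)&(A[:,2]<.12); P=A[m]
print(np.percentile(P[:,2],[5,50,95]),np.linalg.lstsq(np.c_[P[:,:2],np.ones(len(P))],P[:,2],rcond=None)[0])
p=viewer.camera('scene'); save(p,'s4.png'); A=cloud(p).reshape(-1,3)
m=(np.hypot(A[:,0]-.566,A[:,1]-.309)<.03)&(A[:,2]>.15)&(A[:,2]<.25); print('cap z',np.percentile(A[m][:,2],98))
```

```text
[0.06223619 0.06345361 0.06465937] [-0.00011809  0.00016494  0.06351997]
cap z 0.18092426222846014
```

View pics/s4.png

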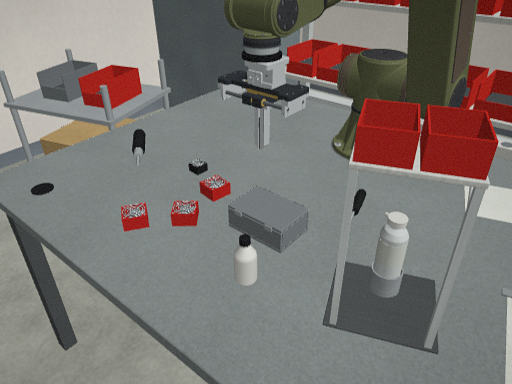

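The lid is shut flat at (268,216): its top is at 63.5 mm with zero slope. The cap is up, and the bystanders at (198,166), (358,200) and (245,262) are unmoved.

```bash
python3 -c "
from h import *
print(hand_in())"
```

```text
the job is handed in; nothing more can be done
None
```

The larger fan lies flat in the case, the duster cap was pressed fully down and has sprung back up, and the lid is shut; the small fan, screwdriver and flask look unmoved, and I handed the job in at about 19 s (no verdict was returned).

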